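# Shut the organiser's drawers and push it back against the upstand

### The arm

A 6-joint arm with a two-finger parallel gripper is mounted at the origin on the work surface. World frame = base frame: x ahead of the robot, y to its left, z up, the work surface at z = 0. Lengths are in mm, angles in rad, forces in N, time in s.
With the tool pointing down it reaches from about 350 to 775 mm from the base axis. Payload 5.5 kg.
Tool frame: the origin (TCP) lies on the centre line of the jaws, within the pads' length; the fingertips stand 22 mm ahead of it and the grasp point (between the pads) lies 3 mm ahead of it; z points along the fingers, y is the line along which they close (so a half turn about z gives the same grasp; the last joint's range is limited). The gripper opens to 85 mm and grips with 20 to 120 N. Pads are 22 mm wide; open, the fingers measure 114 mm over their backs; the gripper's body (76 mm by 85 mm) begins 54 mm behind the grasp point. The pads swing forward as they close: fully open they stand 13 mm farther back than shut.
Start: joints at [-1.416, 0.313, 0.046, 1.304, 0, 1.431], TCP at [167.06, -550.237, 253.323] pointing down, gripper open.
Joint ranges: [-2.76, 2.76], [-0.86, 1.69], [-1.03, 1.26], [-2.2, 2.34], [-1.47, 1.5], [-3.14, 3.14]. Speed limits (rad/s): [2.57, 2.57, 3.14, 3.14, 3.14, 3.14].

### API

Orientations are given as [roll, pitch, yaw] about the fixed x, y, z axes, in that order (R = Rz(yaw) Ry(pitch) Rx(roll)).
In Python, from workcell import env gives the robot as it stands. The module is installed in compiled form; this text tells all that it offers.
- The arm moves only by the tool carry_out, never from a script. Its argument "plan" is a list of rows, each a list of 4 numbers: the shift along the tool's x, y, z in m, then the turn about the tool's z in degrees. In form: [[dx, dy, dz, twist], ...]. A call has 1 to 8 rows; each row shifts and turns the commanded pose from where the row before left it, along the tool's axes as they then stand; what a row does not reach is not made up. A row lasts 1/10 s, in which the tool goes at most 50 mm and 8.59 degrees, less where a joint would pass 70% of its speed; a pose out of reach is approached as far as the arm can. A call with a gripper value outside its range is refused whole. "jaw" is the finger opening in m, from 0 to 0.0854, set as the call begins (left out, the last holds). The fingers move at their own pace and stop on an object; "squeeze" is the grip in N (left out, the last holds). Time passes only in rows, so rows that do not move let the fingers close. It gives the time, the measured TCP pose, the force, the opening and the grip force at its end, in the units of the state.
- env.read_state(): the state, without advancing time (a new reading comes with each control period).
- env.capture(name): name is "scene" or "top"; returns a dict with "frame" (480x640x3 uint8, red, green, blue), "K" (3x3 intrinsics, pixels), "eye" and "rotation" of the camera in the world. Camera axes: x right, y up, looking along -z (the intrinsics and any distortion apply to the point x, -y, -z); pixel columns grow to the right and rows downward; lengths in mm; the calibration is good to about 2 mm. A picture is of the moment at which its call begins. There is no depth.
- env.close_job(): hands the job in; it is judged then, once.
The state is a dict: "time_s": time; "q": joint angles; "qvel": joint speeds; "effort": joint torques, N m; "tcp_pos": TCP position; "tcp_rot": TCP orientation; "force": force on the tool from outside, world axes, zero at the start; "moment": the same for the moment, N m; "opening": finger opening in mm; "grip_force": force on a finger pad.
Only numpy, scipy, OpenCV 4.12 (cv2) and the standard library are available. Lean on these libraries where they do the work, as an engineer would, in place of code of your own. Each camera call takes 0.05 s, during which the arm holds its last target. There are 200 camera calls.

### The job

Put the blue parts organiser back in its place: push every drawer that was left open fully shut, and push the organiser along the steel until its whole back sits flat against the steel upstand behind it. Do it all by pushing: it must not be lifted or tipped. Leave the bucket lid with its wheel bolt, the screwdriver and the trim tool where they lie.

Things in the scene. Friction and masses are not known exactly. Their poses are not given: they have to be found in the camera images.
- organiser: blue plastic parts organiser: box 150 mm deep (x), 204 wide (y), 108 high plus a 4 mm rim on top; about 0.9 kg, loose, slides on the steel at 2 to 5 N; a hard shove at its top may tip it. Origin: centre of the underside, z up; +x points out of its back, the clear drawers face -x, to the robot. Three columns (left is +y; centres y = 66.5, 0, -66.5 mm) by two rows (top, low)
- front (a point): on the organiser at (-75, 0, 80) mm in its frame: the plane of all shut drawer fronts, 2 mm proud of the blue frame, at the top row's mid-height. Fronts are flat, 60 mm wide, 47 mm high; top row at z = 56 to 103 mm, low row at 4 to 51 mm. A finger lip 30 mm wide, 3 mm thick sticks out 10 mm from each front, 2 to 5 mm above its lower edge
- back_left (a point): lower left corner of the organiser's back face, at (75, 102, 0) mm in its frame
- back_right (a point): lower right corner of the organiser's back face, at (75, -102, 0) mm in its frame
- upstand: fixed upright strip of stainless steel along the back of the shelf, 900 mm long (its y), 70 mm high, 4 mm thick, screwed down by a flange behind it; its plain front face lies in its own plane x = 0 and looks to -x, towards the robot and the organiser. Origin: lower edge of that face, middle of its length; +x points away behind it
- bucket_lid: white plastic bucket lid lying upturned like a dish, 212 mm across (with a tab reaching 124 mm from the centre along its +x), rim 18 mm high, floor 4 mm thick; origin: centre of the underside. The wheel bolt stands in it
- wheel_bolt: chrome wheel bolt standing on its 17 mm hexagon head inside the bucket lid, 51 mm tall, thread (14 mm) upward; origin: centre of the underside of the head
- screwdriver: flat screwdriver lying on the steel, 200 mm long along its x, red handle 26 mm thick to -x; origin: middle of its length, on the underside
- trim_tool: black plastic trim tool, a flat pry bar 203 mm long along its x, up to 30 mm wide and 9 mm thick, lying flat on the steel beside the screwdriver; origin: about mid-length, on the underside
- top_left (a joint): how far the top left drawer stands out of the organiser, in m: 0 is fully shut, 0.1 fully out; its front face is then at x = -75 mm minus this in the organiser's frame. It runs on smooth runners (under 1 N) and stays where it is left
- top_middle (a joint): how far the top middle drawer stands out of the organiser, in m: 0 is fully shut, 0.1 fully out; its front face is then at x = -75 mm minus this in the organiser's frame. It runs on smooth runners (under 1 N) and stays where it is left
- top_right (a joint): how far the top right drawer stands out of the organiser, in m: 0 is fully shut, 0.1 fully out; its front face is then at x = -75 mm minus this in the organiser's frame. It runs on smooth runners (under 1 N) and stays where it is left
- low_left (a joint): how far the low left drawer stands out of the organiser, in m: 0 is fully shut, 0.1 fully out; its front face is then at x = -75 mm minus this in the organiser's frame. It runs on smooth runners (under 1 N) and stays where it is left; shut at the start
- low_middle (a joint): how far the low middle drawer stands out of the organiser, in m: 0 is fully shut, 0.1 fully out; its front face is then at x = -75 mm minus this in the organiser's frame. It runs on smooth runners (under 1 N) and stays where it is left; shut at the start
- low_right (a joint): how far the low right drawer stands out of the organiser, in m: 0 is fully shut, 0.1 fully out; its front face is then at x = -75 mm minus this in the organiser's frame. It runs on smooth runners (under 1 N) and stays where it is left; shut at the start

How it is judged (in metres and radians):
At the end, for the whole second after the job is handed in: All six drawers are shut to within 4 mm; both back corners of the organiser are within 5 mm of the upstand's front face and within the strip's length; it stands level on the steel, at rest; the bucket lid, wheel bolt, screwdriver and trim tool are each within 30 mm of where they began (value of joint each of top_left, top_middle, top_right, low_left, low_middle, low_right below 0.004 m and x of each of back_left, back_right in the frame of upstand above -0.005 m and y of back_left in the frame of upstand below 0.45 m and y of back_right in the frame of upstand above -0.45 m and height (world z) of organiser below 0.004 m and angle between organiser's own z axis and vertical below 0.04 rad and linear speed of organiser below 0.01 m/s and distance of each of bucket_lid, wheel_bolt, screwdriver, trim_tool from where it was at the start of the episode below 0.03 m); the robot touches nothing.
It fails at once if the organiser is lifted or carried (its underside more than 12 mm above the steel) (height (world z) of organiser above 0.012 m).
It fails at once if the organiser is tipped (more than about 9 degrees) (angle between organiser's own z axis and vertical above 0.15 rad).
It fails at once if the bucket lid or its wheel bolt is moved more than 30 mm, or the bolt falls over (distance of any of bucket_lid, wheel_bolt from where it was at the start of the episode above 0.03 m or angle between wheel_bolt's own z axis and vertical above 0.5 rad).
It fails at once if the screwdriver or the trim tool is moved more than 30 mm (distance of any of screwdriver, trim_tool from where it was at the start of the episode above 0.03 m).
It also fails if it takes over 61 s, if anything falls off the work surface, if the arm or the gripper's body presses on something with over 40 N, if the wrist force passes 120 N, or if a joint passes its speed limit or range.

## Working session

There is one attempt and no reset: what is moved stays moved. The work goes in short steps, Python scripts to look and compute and a tool call to move; the robot and the scene stay as the last step left them, time stands still between calls to the robot, and variables do not carry over. Pictures are saved under pics/ and viewed, at most 10 in all, crops included, and the job is handed in when it is done.

Besides the shell and the picture viewer there is one more tool, called after ">>>" as name([rows], argument=value, ...), one row to a line, values as JSON. carry_out: Moves the arm, as the interface text tells. Its arguments: {"type":"object","properties":{"plan":{"type":"array"},"jaw":{"type":"number"},"squeeze":{"type":"number"}},"required":["plan"]}

```bash
mkdir -p pics
cat > h.py <<'E'
import numpy as np, cv2
from workcell import env
def cap(n,fn=None):
    c=env.capture(n)
    if fn: cv2.imwrite('pics/'+fn,cv2.cvtColor(c['frame'],cv2.COLOR_RGB2BGR))
    return c
def ray(c,uv):
    K=np.array(c['K']);p=np.linalg.inv(K)@[uv[0],uv[1],1]
    return np.array(c['eye']),np.array(c['rotation'])@[p[0],-p[1],-p[2]]
def onz(c,uv,z):
    e,d=ray(c,uv);return e+d*(z-e[2])/d[2]
def proj(c,P):
    q=np.array(c['rotation']).T@(np.array(P)-c['eye']);p=np.array(c['K'])@[q[0],-q[1],-q[2]];return p[:2]/p[2]
E
python3 - <<'E'
from h import *
for n in('scene','top'):
    c=cap(n,n+'0.png');print(n,c['eye'],np.round(c['rotation'],3).tolist(),np.round(c['K'],1).tolist(),c.keys())
print(env.read_state())
E
```

```text
scene [1054.89055584 -119.67228159  787.19925182] [0.579, -0.011, 1.282] [[433.6, 0.0, 315.9], [0.0, 433.6, 241.6], [0.0, 0.0, 1.0]] dict_keys(['frame', 'K', 'eye', 'rotation'])
top [ 422.42520259   16.47921813 1138.43944768] [0.175, -0.016, -1.565] [[536.8, 0.0, 307.7], [0.0, 536.8, 236.9], [0.0, 0.0, 1.0]] dict_keys(['frame', 'K', 'eye', 'rotation'])
{'time_s': 0.1, 'q': array([-1.41559185e+00,  3.13934459e-01,  4.50969477e-02,  1.30361526e+00,
        3.94392524e-05,  1.43120640e+00]), 'qvel': array([-1.30881551e-03, -2.97592306e-03,  2.54918744e-03, -7.44967515e-04,
       -2.48533022e-04,  1.74349428e-05]), 'effort': array([ 3.00851170e-03, -4.81726742e+01,  2.99243170e+01,  1.28137349e-02,
       -5.60219587e-05, -5.75537825e-06]), 'tcp_pos': array([ 167.00335572, -549.77248117,  252.49459402]), 'tcp_rot': array([-3.13995781e+00, -2.69528566e-04,  2.94794141e-01]), 'force': array([ 0.12655502, -0.57911436, -0.18195341]), 'moment': array([-0.01287601, -0.03835233, -0.03490951]), 'grip_force': 0.0, 'opening': 85.44511701208303}
```

View pics/scene0.png

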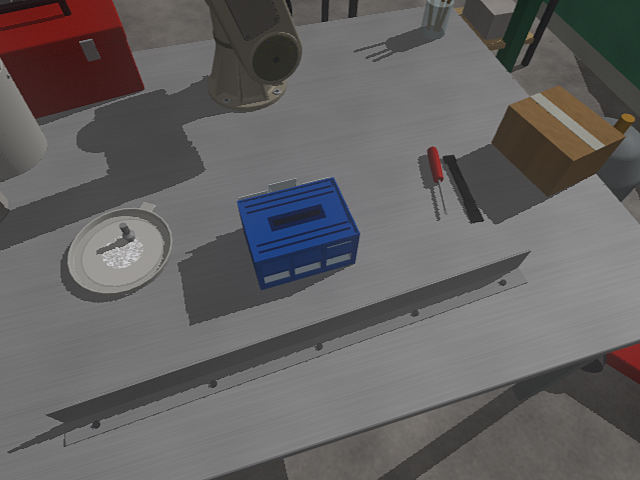

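View pics/top0.png

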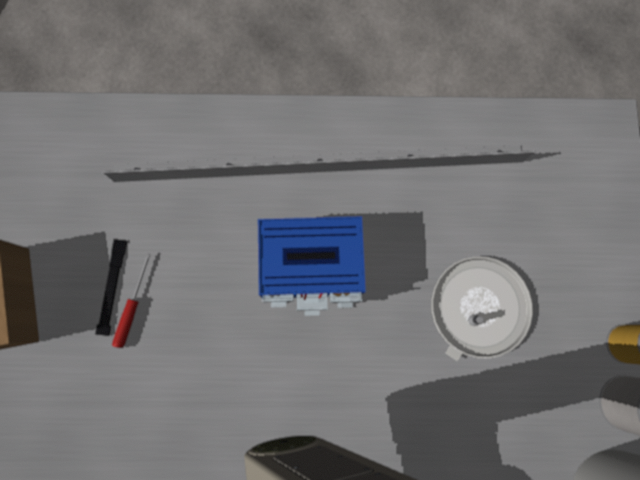

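The scene view shows the organiser at about (298,232), with the upstand running from (50,415) to (530,255). In the top view the organiser's top spans about (258–365, 217–297). The top middle drawer stands out furthest (front at about v=310), and the side drawers stand out a little. The lid is at (482,307) and the tools are at (110–155, 240–345).

```bash
cat >> h.py <<'E'
from scipy.spatial.transform import Rotation as R
_cap=cap
def cap(n,fn=None):
    c=dict(_cap(n,fn)); c['rotation']=R.from_euler('xyz',np.ravel(c['rotation'])).as_matrix(); return c
def blue(c):
    h=cv2.cvtColor(c['frame'],cv2.COLOR_RGB2HSV)
    m=cv2.inRange(h,(105,150,40),(130,255,255))
    k=max(cv2.findContours(m,cv2.RETR_EXTERNAL,cv2.CHAIN_APPROX_NONE)[0],key=cv2.contourArea)
    return m,k
def tri(ca,a,cb,b):
    (e,d),(f,g)=ray(ca,a),ray(cb,b)
    d=d/np.linalg.norm(d);g=g/np.linalg.norm(g)
    s=np.linalg.lstsq(np.c_[d,-g],f-e,rcond=None)[0]
    P,Q=e+d*s[0],f+g*s[1];return (P+Q)/2,np.linalg.norm(P-Q)
E
python3 - <<'E'
from h import *
t=cap('top');s=cap('scene')
for n,c in(('t',t),('s',s)):
    m,k=blue(c)
    print(n,cv2.approxPolyDP(k,4,True)[:,0].tolist(),cv2.minAreaRect(k))
f=cv2.cvtColor(t['frame'],cv2.COLOR_RGB2BGR);g=cv2.cvtColor(s['frame'],cv2.COLOR_RGB2BGR)
a=cv2.resize(f[205:325,240:400],None,fx=5,fy=5,interpolation=cv2.INTER_CUBIC)
b=cv2.resize(g[160:310,220:380],None,fx=4,fy=4,interpolation=cv2.INTER_CUBIC)
cv2.imwrite('pics/ct.png',a)
cv2.imwrite('pics/cs.png',b)
E
```

```text
t [[361, 217], [259, 220], [260, 294], [363, 292]] ((310.8124694824219, 255.62315368652344), (75.79074096679688, 105.13098907470703), 88.31531524658203)
s [[333, 178], [237, 201], [256, 268], [264, 274], [260, 276], [267, 286], [261, 289], [292, 275], [296, 279], [321, 268], [294, 275], [294, 267], [322, 259], [321, 244], [327, 258], [335, 256], [329, 250], [339, 246], [327, 249], [325, 242], [331, 245], [329, 241], [359, 233]] ((301.24041748046875, 230.11093139648438), (91.89864349365234, 109.5604019165039), 74.16761016845703)
```

View pics/ct.png

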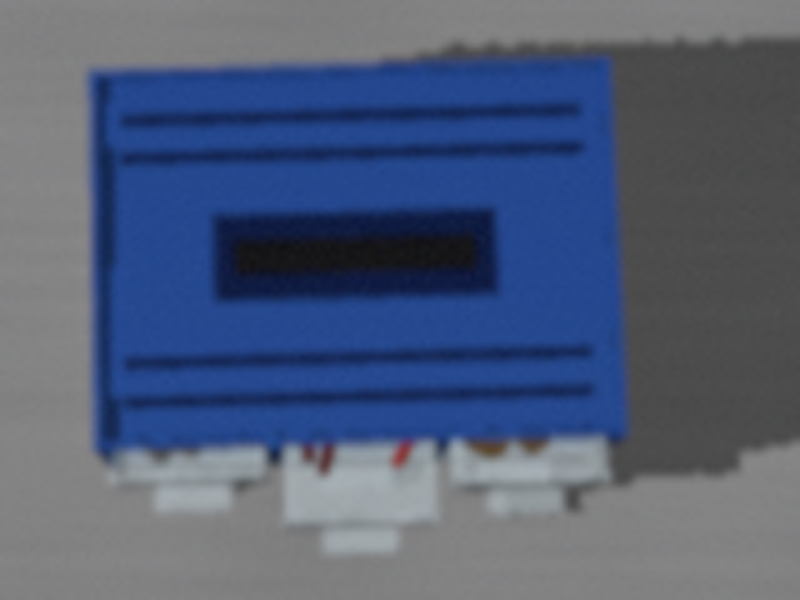

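View pics/cs.png

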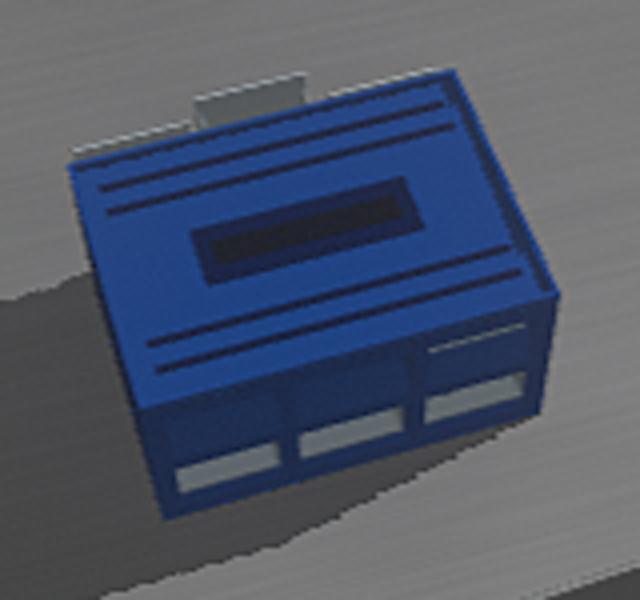

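The top crop shows all three top drawers out: the middle one furthest, the left and right a little. In full-image pixels the top corners are near (258,219), (362,217), (365,293) and (260,296). In the scene view the matching corners are (359,234), (256,261), (237,201) and (334,178).

Run:
```python
from h import *
t=cap('top');s=cap('scene')
T=dict(BL=(258.4,219.4),BR=(362,217),FR=(365,293),FL=(260,296));S=dict(BL=(359.25,233.75),BR=(256.25,261.25),FR=(237.5,201.2),FL=(333.75,178))
for k in T: 
    p,e=tri(t,T[k],s,S[k]);print(k,p.round(1),round(e,1),onz(t,T[k],112).round(1),onz(s,S[k],112).round(1))
# drawer fronts top edges z103
for n,uv in dict(L1=(112,487),L2=(268,480),M1=(283,525),M2=(438,520),R1=(452,487),R2=(610,482),lipL=(195,512),lipM=(362,554),lipR=(528,513)).items():
    print(n,onz(t,(uv[0]/5+240-.4,uv[1]/5+205-.4),60 if 'lip' in n else 103)[:2].round(1))
# upstand lower edge: dark face -> lighter steel, per column
g=cv2.cvtColor(t['frame'],cv2.COLOR_RGB2GRAY).astype(float)
pts={'lo':[],'hi':[]}
for u in list(range(130,520,15)):
    v0=181-(u-115)*21/415
    lo=int(v0-22);col=cv2.GaussianBlur(g[:,u-2:u+3].mean(1)[:,None],(1,3),0)[:,0]
    d=np.diff(col[lo:int(v0+14)])
    i=int(np.argmax(d));j=int(np.argmin(d));pts['lo'].append((u,lo+i+.5));pts['hi'].append((u,lo+j+.5))
for k,z in(('lo',0),('hi',70)):
    p=np.array(pts[k]);f=cv2.fitLine(p.astype(np.float32),cv2.DIST_HUBER,0,.01,.01).ravel()
    W=[onz(t,(u,f[3]+f[1]/f[0]*(u-f[2])),z)[:2].round(1) for u in(130,310,510)];print(k,W,np.abs(p[:,1]-f[3]-f[1]/f[0]*(p[:,0]-f[2])).max())
# ends
for uv,z in(((105,173),70),((560,153),70)):print(onz(t,uv,z).round(1))
# lid, tools
print('lid',onz(t,(482,307),10).round(),[onz(t,p,10)[:2].round() for p in((118,345),(101,333),(157,252),(120,240))])
```

```text
BL [638.4  97.2 109.7] 0.4 [637.8  96.9 112. ] [639.8  96.7 112. ]
BR [ 644.6 -103.9  112.4] 3.3 [ 644.4 -105.6  112. ] [ 644.7 -102.3  112. ]
FR [ 496.4 -109.2  108.4] 1.5 [ 496.1 -109.5  112. ] [ 499.6 -108.5  112. ]
FL [489.9  92.8 107. ] 3.6 [489.   90.7 112. ] [494.3  93.  112. ]
L1 [478.2  87.3]
L2 [481.3  27.5]
M1 [464.2  21.6]
M2 [466.4 -37.7]
R1 [479.  -43.1]
R2 [ 481.3 -103.9]
lipL [470.8  57. ]
lipM [454.7  -9.7]
lipR [471.3 -75.9]
lo [array([744.9, 387.3]), array([768.8,  -5.5]), array([ 795.7, -449.9])] 0.47349245101213455
hi [array([744.4, 365.7]), array([766.8,  -4. ]), array([ 792.1, -422.4])] 0.5485616084188223
[741.  416.5  70. ]
[ 794.4 -527.9   70. ]
lid [ 476. -368.   10.] [array([394., 387.]), array([418., 423.]), array([587., 317.]), array([612., 397.])]
```

>>> carry_out([
  [0.029, -0.0315, 0, 0],
  [0.029, -0.0315, 0, 0],
  [0.029, -0.0315, 0, 0],
  [0.029, -0.0315, 0, 0],
  [0.029, -0.0315, 0, 0],
  [0.029, -0.0315, 0, 0],
  [0.029, -0.0315, 0, 0],
  [0, 0, 0, 0],
], jaw=0)

```text
time_s: 1.1
tcp_pos: [298.2, -275.9, 253.5]
tcp_rot: [-3.14, -0.001, 0.3]
force: [-0.1, -0.3, -0.0]
opening: 0.0
grip_force: 0.0
```

>>> carry_out([
  [0.029, -0.0315, 0, 0],
  [0.029, -0.0315, 0, 0],
  [0.029, -0.0315, 0, 0],
  [0.029, -0.0315, 0, 0],
  [0.029, -0.0315, 0, 0],
  [0.029, -0.0315, 0, 0],
  [0.029, -0.0315, 0, 0],
  [0, 0, 0, 0],
])

```text
time_s: 1.9
tcp_pos: [429.1, -6.9, 253.3]
tcp_rot: [-3.141, -0.001, 0.301]
force: [0.1, -0.5, -0.1]
opening: 0.3
grip_force: 0.0
```

>>> carry_out([
  [0, 0, 0, 6.7],
  [0, 0, 0, 6.7],
  [0, 0, 0, 0],
  [0, 0, 0, 0],
])

```text
time_s: 2.3
tcp_pos: [427.4, -11.0, 253.3]
tcp_rot: [3.141, -0.0, 0.063]
force: [0.7, -0.4, -0.6]
opening: -0.1
grip_force: 0.0
```

>>> carry_out([
  [0, 0, 0.04, 0],
  [0, 0, 0.04, 0],
  [0, 0, 0.04, 0],
  [0, 0, 0.037, 0],
  [0, 0, 0, 0],
  [0, 0, 0, 0],
])

```text
time_s: 2.9
tcp_pos: [427.1, -10.7, 96.6]
tcp_rot: [-3.141, 0.001, 0.061]
force: [0.8, -0.2, 0.2]
opening: -0.1
grip_force: 0.0
```

>>> carry_out([
  [0.008, 0, 0, 0],
  [0.008, 0, 0, 0],
  [0.008, 0, 0, 0],
  [0.005, 0, 0, 0],
  [0.005, 0, 0, 0],
  [0.005, 0, 0, 0],
  [0.005, 0, 0, 0],
  [0, 0, 0, 0],
])

```text
time_s: 3.7
tcp_pos: [472.1, -7.6, 96.2]
tcp_rot: [3.142, -0.0, 0.061]
force: [-0.7, 0.4, -0.1]
opening: 0.0
grip_force: 0.0
```

>>> carry_out([
  [0.003, 0, 0, 0],
  [0.003, 0, 0, 0],
  [0.002, 0, 0, 0],
  [0.002, 0, 0, 0],
  [0, 0, 0, 0],
])

```text
time_s: 4.2
tcp_pos: [480.6, -7.1, 96.1]
tcp_rot: [3.141, 0.002, 0.061]
force: [-3.9, -0.7, 1.4]
opening: -0.1
grip_force: 1.5
```

Run:
```python
from h import *
s=cap('scene','s1.png');print(blue(s)[1].shape, env.read_state()['force'],env.read_state()['tcp_pos'])
t=cap('top')
a=cv2.resize(cv2.cvtColor(t['frame'],cv2.COLOR_RGB2BGR)[205:325,240:400],None,fx=3,fy=3)
b=cv2.resize(cv2.cvtColor(s['frame'],cv2.COLOR_RGB2BGR)[130:310,200:400],None,fx=2,fy=2)
cv2.imwrite('pics/c1.png',np.vstack([np.pad(a,((0,0),(0,320),(0,0)))[:240*1+120][:, :800]])[:360] if 0 else np.hstack([a[:360,:400],b[:360,:400]]))
```

```text
(637, 1, 2) [-2.70966418 -0.29514404  1.59281485] [480.64637695  -7.05288181  96.11587082]
```

View pics/c1.png

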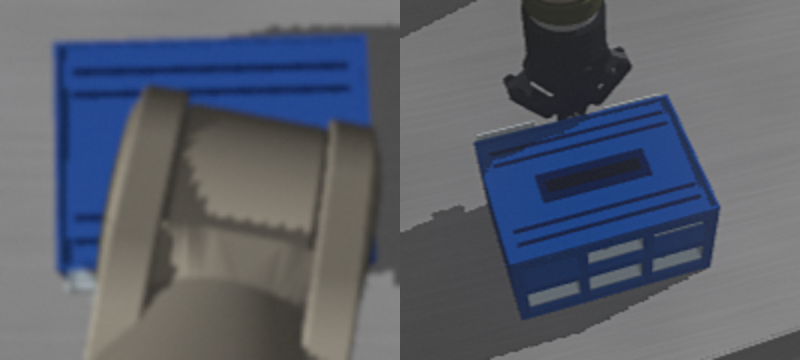

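>>> carry_out([
  [-0.02, 0, 0, 0],
  [-0.02, 0, 0, 0],
  [0, 0, 0, 0],
  [0, 0, 0, 0],
  [0, 0, 0, 0],
  [0, 0, 0, 0],
  [0, 0, 0, 0],
  [0, 0, 0, 0],
], jaw=0.0854)

```text
time_s: 5.1
tcp_pos: [441.8, -9.5, 96.2]
tcp_rot: [3.142, -0.0, 0.061]
force: [0.2, 0.5, -0.6]
opening: 85.2
grip_force: 0.0
```

>>> carry_out([
  [0, 0, 0.008, 0],
  [0, 0, 0.008, 0],
  [0, 0, 0, 0],
  [0, 0, 0, 0],
])

```text
time_s: 5.5
tcp_pos: [440.8, -9.3, 79.7]
tcp_rot: [-3.141, 0.001, 0.061]
force: [0.6, 0.4, 0.6]
opening: 85.6
grip_force: 0.0
```

>>> carry_out([
  [0.006, 0, 0, 0],
  [0.006, 0, 0, 0],
  [0.006, 0, 0, 0],
  [0.006, 0, 0, 0],
  [0.004, 0, 0, 0],
  [0.004, 0, 0, 0],
  [0.004, 0, 0, 0],
  [0.004, 0, 0, 0],
])

```text
time_s: 6.3
tcp_pos: [480.7, -7.1, 80.1]
tcp_rot: [3.141, 0.002, 0.06]
force: [-6.8, -1.2, 4.9]
opening: 85.6
grip_force: 3.6
```

>>> carry_out([
  [0.003, 0, 0, 0],
  [0.003, 0, 0, 0],
  [0.003, 0, 0, 0],
  [0.003, 0, 0, 0],
  [0.003, 0, 0, 0],
  [0.003, 0, 0, 0],
  [0.003, 0, 0, 0],
  [0.003, 0, 0, 0],
])

```text
time_s: 7.1
tcp_pos: [503.0, -5.4, 80.0]
tcp_rot: [-3.141, 0.005, 0.061]
force: [-8.0, -1.0, 5.8]
opening: 85.4
grip_force: 3.7
```

Run:
```python
from h import *
s=cap('scene','s2.png');st=env.read_state();print(st['force'],st['moment'],st['tcp_pos'])
```

```text
[-4.69227327 -0.5326808   1.5152793 ] [-0.06876026  0.78978221 -0.04412317] [503.76566335  -5.35336348  79.94584947]
```

View pics/s2.png

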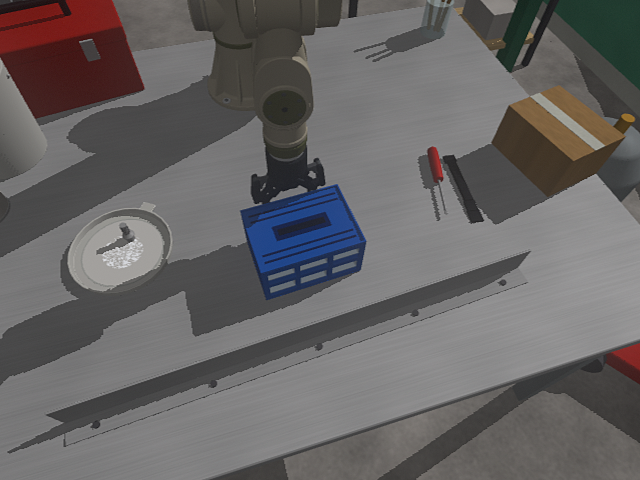

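All six rear windows in the scene view are now bright, so the drawers are in, and the organiser is sliding level at about (305,243). I'll keep pushing.

>>> carry_out([
  [0.003, 0, 0, 0],
  [0.003, 0, 0, 0],
  [0.003, 0, 0, 0],
  [0.003, 0, 0, 0],
  [0.003, 0, 0, 0],
  [0.003, 0, 0, 0],
  [0.003, 0, 0, 0],
  [0.003, 0, 0, 0],
])

```text
time_s: 7.95
tcp_pos: [527.0, -3.9, 79.9]
tcp_rot: [-3.141, 0.005, 0.061]
force: [-7.3, -0.6, 4.6]
opening: 85.6
grip_force: 3.6
```

>>> carry_out([
  [0.003, 0, 0, 0],
  [0.003, 0, 0, 0],
  [0.003, 0, 0, 0],
  [0.003, 0, 0, 0],
  [0.003, 0, 0, 0],
  [0.003, 0, 0, 0],
  [0.003, 0, 0, 0],
  [0.003, 0, 0, 0],
])

```text
time_s: 8.75
tcp_pos: [551.0, -2.4, 79.9]
tcp_rot: [-3.141, 0.005, 0.061]
force: [-7.3, -1.0, 4.0]
opening: 86.0
grip_force: 3.5
```

>>> carry_out([
  [0.003, 0, 0, 0],
  [0.003, 0, 0, 0],
  [0.003, 0, 0, 0],
  [0.003, 0, 0, 0],
  [0.003, 0, 0, 0],
  [0.003, 0, 0, 0],
  [0.003, 0, 0, 0],
  [0.003, 0, 0, 0],
])

```text
time_s: 9.55
tcp_pos: [575.0, -1.0, 79.9]
tcp_rot: [-3.141, 0.004, 0.061]
force: [-7.1, 0.4, 4.6]
opening: 85.2
grip_force: 3.5
```

>>> carry_out([
  [0.003, 0, 0, 0],
  [0.003, 0, 0, 0],
  [0.003, 0, 0, 0],
  [0.003, 0, 0, 0],
  [0.003, 0, 0, 0],
  [0.003, 0, 0, 0],
  [0, 0, 0, 0],
])

```text
time_s: 10.25
tcp_pos: [593.7, 0.1, 79.9]
tcp_rot: [-3.141, 0.003, 0.061]
force: [-5.7, -0.0, 2.6]
opening: 85.4
grip_force: 2.4
```

Run:
```python
from h import *
s=cap('scene','s3.png');st=env.read_state();print(st['force'],st['moment'],st['tcp_pos'])
```

```text
[-4.97700771 -0.01491255  3.2129497 ] [-0.01935509  0.82895326  0.04474629] [5.93731776e+02 1.28421702e-01 7.99379876e+01]
```

View pics/s3.png

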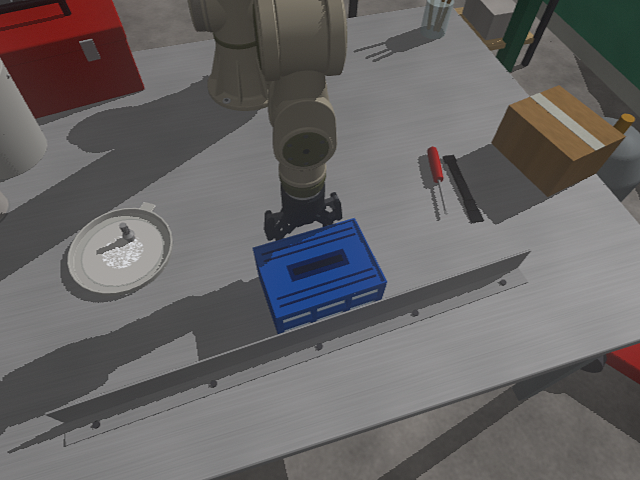

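The organiser is now square to the strip, with about 14 mm to go. The lower windows are still visible behind the upstand in the picture. I'll creep in until the force rises.

>>> carry_out([
  [0.002, 0, 0, 0],
  [0.002, 0, 0, 0],
  [0.002, 0, 0, 0],
  [0.002, 0, 0, 0],
  [0.002, 0, 0, 0],
  [0, 0, 0, 0],
])

```text
time_s: 10.9
tcp_pos: [603.7, 0.7, 79.9]
tcp_rot: [-3.141, 0.003, 0.061]
force: [-5.6, 0.5, 2.8]
opening: 85.3
grip_force: 2.6
```

>>> carry_out([
  [0.001, 0, 0, 0],
  [0.001, 0, 0, 0],
  [0, 0, 0, 0],
])

```text
time_s: 11.2
tcp_pos: [604.4, 0.8, 79.9]
tcp_rot: [-3.141, 0.005, 0.061]
force: [-9.4, -0.9, 5.4]
opening: 85.4
grip_force: 4.6
```

>>> carry_out([
  [0.001, 0, 0, 0],
  [0, 0, 0, 0],
])

```text
time_s: 11.4
tcp_pos: [604.4, 0.9, 79.9]
tcp_rot: [-3.141, 0.007, 0.061]
force: [-12.7, -0.5, 7.9]
opening: 85.5
grip_force: 6.1
```

>>> carry_out([
  [0.001, 0, 0, 0],
  [0.001, 0, 0, 0],
  [0, 0, 0, 0],
])

```text
time_s: 11.7
tcp_pos: [604.3, 0.9, 79.9]
tcp_rot: [-3.141, 0.011, 0.06]
force: [-18.2, -2.4, 13.3]
opening: 85.3
grip_force: 9.1
```

Run:
```python
from h import *
st=env.read_state();print(st['force'],st['moment'],st['tcp_pos'])
s=cap('scene');f=cv2.cvtColor(s['frame'],cv2.COLOR_RGB2BGR)[210:350,240:420]
cv2.imwrite('pics/c4.png',cv2.resize(f,None,fx=4,fy=4,interpolation=cv2.INTER_CUBIC))
```

```text
[-18.16979254  -2.37173306  13.26594707] [-0.28274715  2.94663376 -0.0432591 ] [604.34663171   0.85633813  79.88400609]
```

View pics/c4.png

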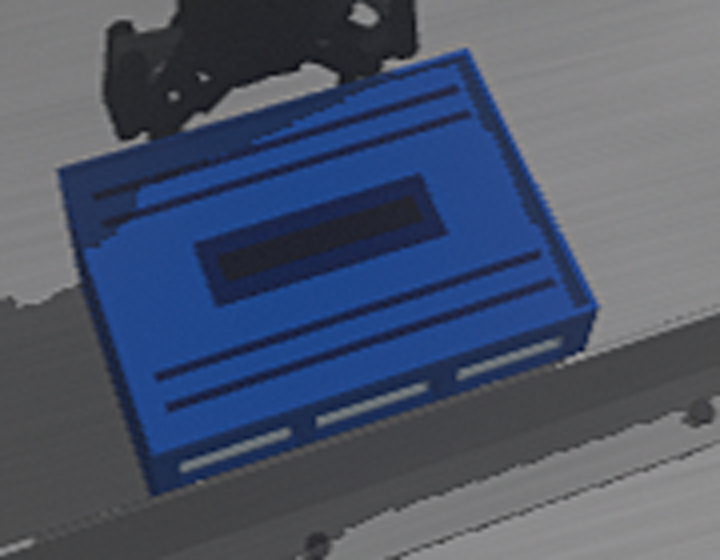

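It's in hard contact with almost no yaw moment, and the picture shows the back edge parallel to the strip and touching it. I'll retreat and check.

>>> carry_out([
  [-0.003, 0, 0, 0],
  [-0.003, 0, 0, 0],
  [-0.01, 0, 0, 0],
  [-0.03, 0, 0, 0],
  [-0.03, 0, 0, 0],
  [-0.03, 0, 0, 0],
  [0, 0, -0.04, 0],
  [0, 0, -0.04, 0],
])

```text
time_s: 12.55
tcp_pos: [500.5, -5.1, 159.1]
tcp_rot: [-3.14, 0.006, 0.061]
force: [1.1, -0.2, 0.5]
opening: 85.4
grip_force: 0.0
```

>>> carry_out([
  [-0.03, 0.04, -0.02, 0],
  [0, 0.045, 0, 0],
  [0, 0.045, 0, 0],
  [0, 0.045, 0, 0],
  [0, 0.045, 0, 0],
  [0, 0.045, 0, 0],
  [0, 0.045, 0, 0],
  [0, 0, 0, 0],
])

```text
time_s: 13.35
tcp_pos: [495.5, -319.7, 178.6]
tcp_rot: [3.138, -0.002, 0.055]
force: [-0.5, 0.0, -0.0]
opening: 85.5
grip_force: 0.0
```

Run:
```python
from h import *
print(env.read_state()['tcp_pos'])
t=cap('top');m,k=blue(t);a=cv2.approxPolyDP(k,4,True)[:,0];print(a.tolist(),[onz(t,p,112)[:2].round(1) for p in a.astype(float)])
f=cv2.cvtColor(t['frame'],cv2.COLOR_RGB2BGR)[135:260,230:390]
cv2.imwrite('pics/c5.png',cv2.resize(f,None,fx=4.8,fy=4.8,interpolation=cv2.INTER_CUBIC))
```

```text
[ 495.51489323 -319.68096743  178.57868218]
[[354, 157], [255, 160], [257, 232], [289, 229], [291, 235], [300, 228], [359, 227]] [array([766.8, -91. ]), array([758.4, 106.2]), array([612.8,  99.1]), array([619.3,  37. ]), array([607.4,  33. ]), array([621.4,  15.6]), array([624.4, -99.5])]
```

View pics/c5.png

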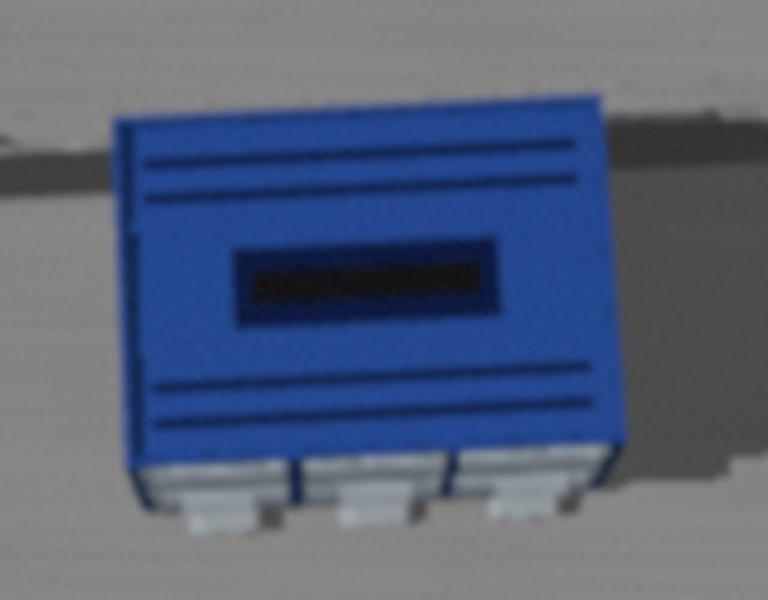

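The top view shows all three top drawers level with each other and the back over the strip line. I'll check the back edge and drawer line at sub-pixel level before handing in.

Run:
```python
from h import *
t=cap('top');f=t['frame'].astype(float);b=f[:,:,2]-f[:,:,0]
g=cv2.cvtColor(t['frame'],cv2.COLOR_RGB2GRAY).astype(float)
def fit(p,z,us):
    p=np.array(p,np.float32);l=cv2.fitLine(p,cv2.DIST_HUBER,0,.01,.01).ravel()
    return [onz(t,(u,l[3]+l[1]/l[0]*(u-l[2])),z)[:2].round(1) for u in us]
P,Q=[],[]
for u in range(262,350,3):
    c=b[:,u];th=60
    v=next(v for v in range(140,175) if c[v]>th);P.append((u,v-1+(th-c[v-1])/(c[v]-c[v-1])))
    v=next(v for v in range(225,250) if c[v]<th);Q.append((u,v-1+(c[v-1]-th)/(c[v-1]-c[v])))
for n,p in(('back',P),('front',Q)):
    W=fit(p,112,(255,356));print(n,W,(W[0][0]-W[1][0])/(W[0][1]-W[1][1]))
U=[]
for u in list(range(130,245,8))+list(range(440,520,8)):
    v0=181-(u-115)*21/415;lo=int(v0-8);d=np.diff(g[lo:lo+20,u-2:u+3].mean(1));i=int(np.argmax(d))
    o=0 if i in(0,len(d)-1) else .5*(d[i-1]-d[i+1])/(d[i-1]-2*d[i]+d[i+1]+1e-9);U.append((u,lo+i+.5+o))
W=fit(U,0,(130,255,356,510));print('up',W,(W[0][0]-W[3][0])/(W[0][1]-W[3][1]))
```

```text
back [array([759.5, 106.3]), array([771.6, -95.1])] -0.06007944389275086
front [array([613.2, 103. ]), array([625. , -93.6])] -0.06002034587995908
up [array([744.8, 387.3]), array([761.4, 115.3]), array([ 774.9, -106.9]), array([ 795.7, -449.9])] -0.0607978977544196
```

```bash
python3 -c "
from h import *
print(env.close_job())"
```

```text
the job is handed in; nothing more can be done
None
```

I handed the job in but got no verdict back. All the drawers looked shut in the last pictures, and the organiser was pushed to a hard stop against the upstand: its back is parallel to the strip, and the 2.5 mm gap I measured is about the camera error. It took about 13.5 s, and I didn't re-measure the lid, bolt, screwdriver and trim tool, but the arm never came near them at their height.

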